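# Put the hole saws back on the peg rack in order of size

### The job

Four hole saws stand in mixed order in the black tray of their kit; move them to the wooden peg rack, one over each peg, in order of size: the smallest on the peg next to the arbor with the pilot drill, the largest on the peg next to the chuck key at the other end. Leave each one centred on its peg, teeth down and flat on the wood; set them down, do not drop them.

Things in the scene. Friction and masses are not known exactly. Their poses are not given: they have to be found in the camera images.
- saw_32: the smallest of four hole saws: grey steel cup, 32 mm outside diameter, 46 mm high, teeth (mouth) down; wall 2 mm, inside 28 mm wide and 40 mm deep; flat top. Origin: centre of the underside; z up. Weighs 0.06 to 0.3 kg. Starts over a boss (7 mm high, 20 mm across) in one of four places, in a row 76 mm apart, in the black plastic tray, teeth 12 mm above the bench.
- saw_41: the second smallest of four hole saws: grey steel cup, 41 mm outside diameter, 46 mm high, teeth (mouth) down; wall 2 mm, inside 37 mm wide and 40 mm deep; flat top. Origin: centre of the underside; z up. Weighs 0.06 to 0.3 kg. Starts over a boss (7 mm high, 20 mm across) in one of four places, in a row 76 mm apart, in the black plastic tray, teeth 12 mm above the bench.
- saw_51: the second largest of four hole saws: grey steel cup, 51 mm outside diameter, 46 mm high, teeth (mouth) down; wall 2 mm, inside 47 mm wide and 40 mm deep; flat top. Origin: centre of the underside; z up. Weighs 0.06 to 0.3 kg. Starts over a boss (7 mm high, 20 mm across) in one of four places, in a row 76 mm apart, in the black plastic tray, teeth 12 mm above the bench.
- saw_64: the largest of four hole saws: grey steel cup, 64 mm outside diameter, 46 mm high, teeth (mouth) down; wall 2 mm, inside 60 mm wide and 40 mm deep; flat top. Origin: centre of the underside; z up. Weighs 0.06 to 0.3 kg. Starts over a boss (7 mm high, 20 mm across) in one of four places, in a row 76 mm apart, in the black plastic tray, teeth 12 mm above the bench.
- peg_1: round wooden peg, 12 mm in diameter and 28 mm high, fixed upright on the wooden rack (a light wooden plank, 440 by 76 mm, whose top lies 18 mm above the bench). Origin: centre of the peg's foot, level with the plank's top; z up. The pegs stand in a row, 76 mm apart, in the order 1, 2, 3, 4; this is an outer peg.
- peg_2: round wooden peg, 12 mm in diameter and 28 mm high, fixed upright on the wooden rack (a light wooden plank, 440 by 76 mm, whose top lies 18 mm above the bench). Origin: centre of the peg's foot, level with the plank's top; z up. The pegs stand in a row, 76 mm apart, in the order 1, 2, 3, 4; this is the inner peg next to peg_1.
- peg_3: round wooden peg, 12 mm in diameter and 28 mm high, fixed upright on the wooden rack (a light wooden plank, 440 by 76 mm, whose top lies 18 mm above the bench). Origin: centre of the peg's foot, level with the plank's top; z up. The pegs stand in a row, 76 mm apart, in the order 1, 2, 3, 4; this is the inner peg next to peg_4.
- peg_4: round wooden peg, 12 mm in diameter and 28 mm high, fixed upright on the wooden rack (a light wooden plank, 440 by 76 mm, whose top lies 18 mm above the bench). Origin: centre of the peg's foot, level with the plank's top; z up. The pegs stand in a row, 76 mm apart, in the order 1, 2, 3, 4; this is the other outer peg.
- arbor: hole saw arbor, pilot drill up: steel collar 34 mm across, thin drill, 71 mm high, fixed upright on the wooden rack 76 mm beyond one end of the row of pegs (beside peg_1 or beside peg_4, it varies). A chuck key with a T-bar (46 mm high, bar 73 mm, across the row) stands likewise beyond the other end. Origin: centre of its foot, level with the plank's top.
Things that resemble listed ones, but are neither listed nor needed, are in the scene too. What is shaped like the saw_41 but purple is not meant.

How it is judged:
At the end, for the whole second after the job is handed in: Counting from the arbor's end of the rack, the pegs carry the saws of 32, 41, 51 and 64 mm in that order; each saw's axis is within 14 mm of its peg's, its teeth lie on the plank (within 4 mm), it is upright within 5 degrees, at rest and released (((horizontal distance between arbor and peg_1 below 0.1 m and horizontal distance between saw_32 and peg_1 below 0.014 m and z of saw_32 in the frame of peg_1 between -0.004 and 0.004 m and horizontal distance between saw_41 and peg_2 below 0.014 m and z of saw_41 in the frame of peg_2 between -0.004 and 0.004 m and horizontal distance between saw_51 and peg_3 below 0.014 m and z of saw_51 in the frame of peg_3 between -0.004 and 0.004 m and horizontal distance between saw_64 and peg_4 below 0.014 m and z of saw_64 in the frame of peg_4 between -0.004 and 0.004 m) or (horizontal distance between arbor and peg_4 below 0.1 m and horizontal distance between saw_32 and peg_4 below 0.014 m and z of saw_32 in the frame of peg_4 between -0.004 and 0.004 m and horizontal distance between saw_41 and peg_3 below 0.014 m and z of saw_41 in the frame of peg_3 between -0.004 and 0.004 m and horizontal distance between saw_51 and peg_2 below 0.014 m and z of saw_51 in the frame of peg_2 between -0.004 and 0.004 m and horizontal distance between saw_64 and peg_1 below 0.014 m and z of saw_64 in the frame of peg_1 between -0.004 and 0.004 m)) and angle between each of saw_32, saw_41, saw_51, saw_64's own z axis and vertical below 0.09 rad and linear speed of each of saw_32, saw_41, saw_51, saw_64 below 0.02 m/s and angular speed of each of saw_32, saw_41, saw_51, saw_64 below 0.15 rad/s); the robot touches nothing.
It fails at once if the 32 mm hole saw is dropped: it falls freely by more than about 2 cm (faster than 0.6 m/s with no finger touching it) (contact force between the fingers and saw_32 below 0.2 N and linear speed of saw_32 above 0.6 m/s).
It fails at once if the 41 mm hole saw is dropped: it falls freely by more than about 2 cm (faster than 0.6 m/s with no finger touching it) (contact force between the fingers and saw_41 below 0.2 N and linear speed of saw_41 above 0.6 m/s).
It fails at once if the 51 mm hole saw is dropped: it falls freely by more than about 2 cm (faster than 0.6 m/s with no finger touching it) (contact force between the fingers and saw_51 below 0.2 N and linear speed of saw_51 above 0.6 m/s).
It fails at once if the 64 mm hole saw is dropped: it falls freely by more than about 2 cm (faster than 0.6 m/s with no finger touching it) (contact force between the fingers and saw_64 below 0.2 N and linear speed of saw_64 above 0.6 m/s).
It also fails if it takes over 96 s, if anything falls off the work surface, if the arm or the gripper's body presses on something with over 40 N, if the wrist force passes 120 N, or if a joint passes its speed limit or range.

### The arm

A 7-joint arm with a two-finger parallel gripper is mounted at the origin on the work surface. World frame = base frame: x ahead of the robot, y to its left, z up, the work surface at z = 0. Lengths are in m, angles in rad, forces in N, time in s.
With the tool pointing down it reaches from about 0.425 to 0.925 m from the base axis. Payload 6.8 kg.
Tool frame: the origin (TCP) lies midway between the tips of the shut fingers; the grasp point (between the pads) lies 19 mm behind it; z points along the fingers, y is the line along which they close (so a half turn about z gives the same grasp; the last joint's range is limited). The gripper opens to 85 mm and grips with 20 to 120 N. Pads are 22 mm wide; open, the fingers measure 114 mm over their backs; the gripper's body (76 mm by 85 mm) begins 54 mm behind the grasp point. The pads swing forward as they close: fully open they stand 13 mm farther back than shut.
Start: joints at [-1.357, 0.477, 0.022, 1.555, -0.011, 1.109, -0.083], TCP at [0.213, 0.64, 0.231] pointing down, gripper open.
Joint ranges: [-2.96, 2.96], [-0.34, 2.1], [-1.41, 1.46], [0.24, 2.44], [-1.37, 4.51], [0.17, 1.92], [-2.96, 2.96]. Speed limits (rad/s): [2.39, 2.39, 3.14, 3.14, 3.14, 3.14, 3.14].

### API

Orientations are given as a unit quaternion [w, x, y, z].
In Python, from station import readout, imaging, hand_in gives the robot as it stands.
- The arm moves only by the tool drive_tool, never from a script. Its argument "series" is a list of rows, each a list of 5 numbers: the shift along the tool's x, y, z in cm, then the turn about the tool's z in degrees, then the closure, from -1 (fully open) to 1 (shut). A call has 1 to 8 rows; each row shifts and turns the commanded pose from where the row before left it, along the tool's axes as they then stand; what a row does not reach is not made up. A row lasts 1/10 s, in which the tool goes at most 50 mm and 8.59 degrees, less where a joint would pass 70% of its speed; a pose out of reach is approached as far as the arm can. A call with a gripper value outside its range is refused whole. The fingers move at their own pace and stop on an object; "squeeze" is the grip in N (left out, the last holds). Time passes only in rows, so rows that do not move let the fingers close. It gives the time, the measured TCP pose, the force, the opening and the grip force at its end, in the units of the state.
- readout.get_obs(): the state, without advancing time (a new reading comes with each control period).
- imaging.read_camera(name): name is "scene" or "top" or "wrist"; returns the picture (480x640x3 uint8, red, green, blue); there is no depth.
- imaging.camera_model(name): a dict with "vfov" (degrees; the focal length in pixels is half the picture's height over the tangent of half this angle, whatever the lens; pixels are square), "cx", "cy" (the principal point, pixels), "xyz" and "orientation" of the camera in the world. Camera axes: x right, y down, z forward; pixel columns grow to the right and rows downward; lengths in m; the calibration is good to about 2 mm. A picture is of the moment at which its call begins: read the wrist's pose just before it. camera_model takes no time and is no camera call; for the wrist camera it gives the pose at the moment of the call.
- hand_in(): hands the job in; it is judged then, once.
Trained networks look in the newest picture that a camera, given by its name, has taken for a name from the list of things; names that differ only in an ending like _2 or _b are one class to them, and where a whole thing is asked for, a point or a joint stands for the part that bears it (a point fixed in the world has none). Each returns a list of dicts, best first, with "conf" (0 to 1); they miss things now and then, are a little off and sometimes report something else, mostly with a low value. They report only what shows in the picture. A call takes as long as a camera call. They do not tell look-alikes from the thing itself.
- imaging.cut_out(thing, camera): "mask" (480x640 bool, what is visible of it) and "centre" ([column, row] in pixels, amid what is visible of it).
The state is a dict: "t": time; "q": joint angles; "joint_vel": joint speeds; "joint_torque": joint torques, N m; "eef_pos": TCP position; "tool_rot": TCP orientation; "contact_force": force on the tool from outside, world axes, zero at the start; "torque": the same for the moment, N m; "gripper_width": opening from 0.0 (shut) to 1.0 (fully open); "grasp_force": force on a finger pad.
Only numpy, scipy, OpenCV 4.12 (cv2) and the standard library are available. Lean on these libraries where they do the work, as an engineer would, in place of code of your own. Each camera call takes 0.05 s, during which the arm holds its last target. There are 200 camera calls.

## Working session

There is one attempt and no reset: what is moved stays moved. The work goes in short steps, Python scripts to look and compute and a tool call to move; the robot and the scene stay as the last step left them, time stands still between calls to the robot, and variables do not carry over. Pictures are saved under pics/ and viewed, at most 14 in all, crops included, and the job is handed in when it is done.

Besides the shell and the picture viewer there is one more tool, called after "Request:" by a JSON object that holds its "fn" and its "kwargs". drive_tool: Moves the arm, as the interface text tells. Its arguments: {"type":"object","properties":{"series":{"type":"array"},"squeeze":{"type":"number"}},"required":["series"]}

```bash
ls; mkdir -p pics; python3 - <<'E'
from station import readout, imaging
import cv2
o=readout.get_obs();print(o)
for c in ("top","scene"):
    im=imaging.read_camera(c);cv2.imwrite(f"pics/{c}0.png",im[:,:,::-1]);print(imaging.camera_model(c))
E
```

```text
pics
{'t': 0.0, 'q': array([-1.35708862,  0.47780428,  0.02234146,  1.55642573, -0.01151834,
        1.10926522, -0.08308249]), 'joint_vel': array([-9.32946220e-04, -1.39503257e-03,  1.43021798e-03, -9.64742929e-05,
        1.47575985e-03,  2.37838843e-03,  1.46436729e-03]), 'joint_torque': array([-2.49026562e-04, -5.96451688e+01,  1.60731923e+00, -2.81199092e+01,
        1.23410838e-02,  9.42846760e-03, -2.69296879e-05]), 'eef_pos': array([0.2133186 , 0.63980706, 0.23033378]), 'tool_rot': array([-8.46203694e-05,  1.60195747e-01,  9.87084867e-01, -8.83246536e-04]), 'contact_force': array([ 0.12455537,  0.08729704, -0.2918033 ]), 'torque': array([-0.01493027, -0.00864482,  0.04798421]), 'grasp_force': 0.0, 'gripper_width': 1.002102479034672}
{'vfov': 55.742647111033776, 'cx': 318.70964597928423, 'cy': 227.37483655968936, 'xyz': array([ 0.43681758, -0.01880661,  0.83629398]), 'orientation': array([ 0.03071438, -0.70207694,  0.71121396, -0.01786912])}
{'vfov': 49.56943700440731, 'cx': 318.8168709076483, 'cy': 242.20112331791964, 'xyz': array([ 1.2298766 , -0.14418032,  0.51148128]), 'orientation': array([-0.35716057,  0.67436272,  0.56521884, -0.31336705])}
```

View pics/top0.png

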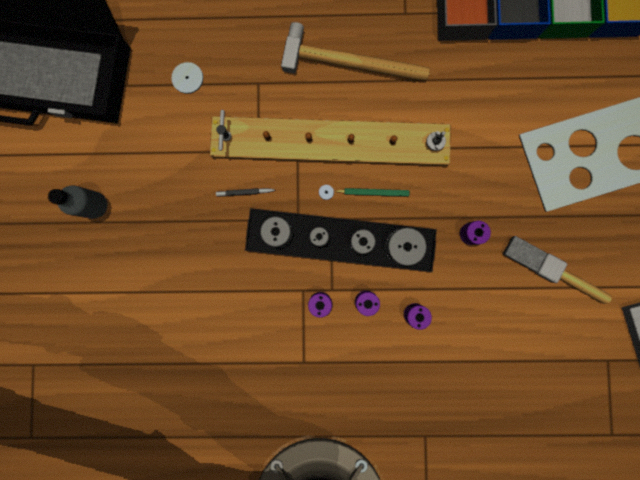

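View pics/scene0.png

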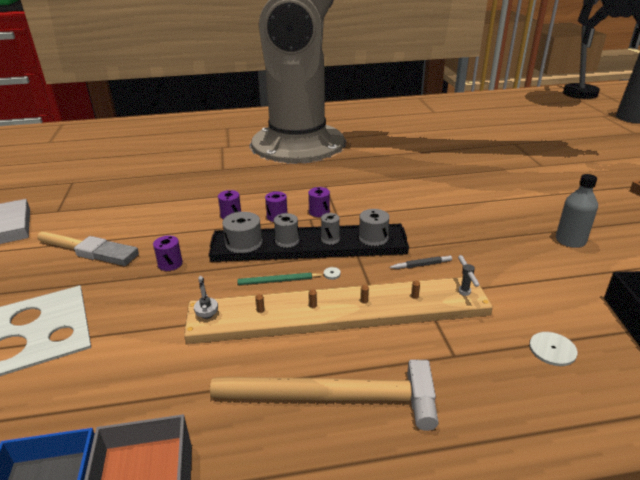

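The top view shows the grey saws in the tray, left to right: 51 at (275,232), 32 at (319,237), 41 at (363,241) and 64 at (407,246). The pegs are at (266,135), (308,138), (350,139) and (393,140). The chuck key is at the left (222,130) and the arbor at the right (437,141). The purple cups at (320,305), (368,303), (419,317) and (478,232) are decoys.

```bash
cat > h.py <<'E'
from station import readout, imaging
import numpy as np, cv2
from scipy.spatial.transform import Rotation as Ro
def R(q): return Ro.from_quat(np.r_[q[1:],q[0]]).as_matrix()
def ray(cam,px,z,m=None):
    m=m or imaging.camera_model(cam); f=240/np.tan(np.radians(m["vfov"]/2))
    d=R(m["orientation"])@[(px[0]-m["cx"])/f,(px[1]-m["cy"])/f,1.]
    return m["xyz"]+d*(z-m["xyz"][2])/d[2]
def proj(cam,p,m=None):
    m=m or imaging.camera_model(cam); f=240/np.tan(np.radians(m["vfov"]/2))
    c=R(m["orientation"]).T@(np.array(p)-m["xyz"]); return np.array([m["cx"]+f*c[0]/c[2],m["cy"]+f*c[1]/c[2]])
def delta(x,y,z,yaw=None):
    "tool-frame shift in cm, turn in deg about tool z so that tool y gets world yaw (mod 180)"
    o=readout.get_obs(); r=R(o["tool_rot"]); s=r.T@(np.array([x,y,z])-o["eef_pos"])*100
    t=None
    if yaw is not None:
        cur=np.degrees(np.arctan2(r[1,1],r[0,1])); t=-((yaw-cur+90)%180-90)
    print("shift cm",s.round(2),"turn",t,"eef",o["eef_pos"].round(4),"q7",o["q"][6].round(2),"axes x",r[:,0].round(3))
E
python3 - <<'E'
from h import *
im=imaging.read_camera("top")
for n in ("saw_32","saw_41","saw_51","saw_64","peg_1","arbor"):
    for d in imaging.cut_out(n,"top"):
        m=d["mask"]; (c,r)=cv2.minEnclosingCircle(np.argwhere(m)[:,::-1].astype(np.float32)); z={"s":.058,"p":.046,"a":.03}[n[0]]
        print(n,round(d["conf"],2),np.round(d["centre"],1),np.round(c,1),"r",round(r,1),ray("top",c,z).round(4))
for n,p in dict(b51=(275,232),b32=(319,237),b41=(363,241),b64=(407,246)).items(): print(n,ray("top",p,.058).round(4))
print(im.shape); cv2.imwrite("pics/crop1.png",cv2.resize(im[100:340,195:515,::-1],None,fx=2.5,fy=2.5,interpolation=cv2.INTER_CUBIC))
E
```

```text
saw_32 0.92 [277.7 233.4] [275.8 231.7] r 15.8 [0.4841 0.069  0.058 ]
saw_32 0.82 [321.3 236.3] [319.  236.9] r 9.4 [ 0.4742 -0.0053  0.058 ]
saw_32 0.79 [473.3 232.8] [474.5 233. ] r 15.3 [ 0.4773 -0.2708  0.058 ]
saw_32 0.74 [363.3 240.1] [361.8 241. ] r 12.4 [ 0.4661 -0.0785  0.058 ]
saw_32 0.69 [415.9 318.1] [417.5 315.5] r 14.2 [ 0.339 -0.17   0.058]
saw_32 0.66 [370.8 301.2] [366.7 302.6] r 13.5 [ 0.3615 -0.0849  0.058 ]
saw_32 0.65 [407.2 246.9] [405.5 246.5] r 20.6 [ 0.4557 -0.1529  0.058 ]
saw_32 0.62 [322.2 305.2] [320. 305.] r 13.3 [ 0.3583 -0.0056  0.058 ]
saw_41 0.92 [277.7 233.4] [275.8 231.7] r 15.8 [0.4841 0.069  0.058 ]
saw_41 0.82 [321.3 236.3] [319.  236.9] r 9.4 [ 0.4742 -0.0053  0.058 ]
saw_41 0.79 [473.3 232.8] [474.5 233. ] r 15.3 [ 0.4773 -0.2708  0.058 ]
saw_41 0.74 [363.3 240.1] [361.8 241. ] r 12.4 [ 0.4661 -0.0785  0.058 ]
saw_41 0.69 [415.9 318.1] [417.5 315.5] r 14.2 [ 0.339 -0.17   0.058]
saw_41 0.66 [370.8 301.2] [366.7 302.6] r 13.5 [ 0.3615 -0.0849  0.058 ]
saw_41 0.65 [407.2 246.9] [405.5 246.5] r 20.6 [ 0.4557 -0.1529  0.058 ]
saw_41 0.62 [322.2 30
[... 906 characters left out ...]
.058 ]
saw_64 0.69 [415.9 318.1] [417.5 315.5] r 14.2 [ 0.339 -0.17   0.058]
saw_64 0.66 [370.8 301.2] [366.7 302.6] r 13.5 [ 0.3615 -0.0849  0.058 ]
saw_64 0.65 [407.2 246.9] [405.5 246.5] r 20.6 [ 0.4557 -0.1529  0.058 ]
saw_64 0.62 [322.2 305.2] [320. 305.] r 13.3 [ 0.3583 -0.0056  0.058 ]
peg_1 0.6 [266.3 134.7] [266.5 135.5] r 3.8 [0.656  0.0859 0.046 ]
peg_1 0.57 [396.  140.2] [392.5 139.5] r 5.1 [ 0.6449 -0.1369  0.046 ]
peg_1 0.38 [309.9 136.6] [308.5 137. ] r 3.4 [0.652  0.0113 0.046 ]
arbor 0.61 [433.8 137.6] [435. 140.] r 10.6 [ 0.6469 -0.2153  0.03  ]
b51 [0.4835 0.0703 0.058 ]
b32 [ 0.4739 -0.0053  0.058 ]
b41 [ 0.4661 -0.0806  0.058 ]
b64 [ 0.4565 -0.1554  0.058 ]
(480, 640, 3)
```

View pics/crop1.png

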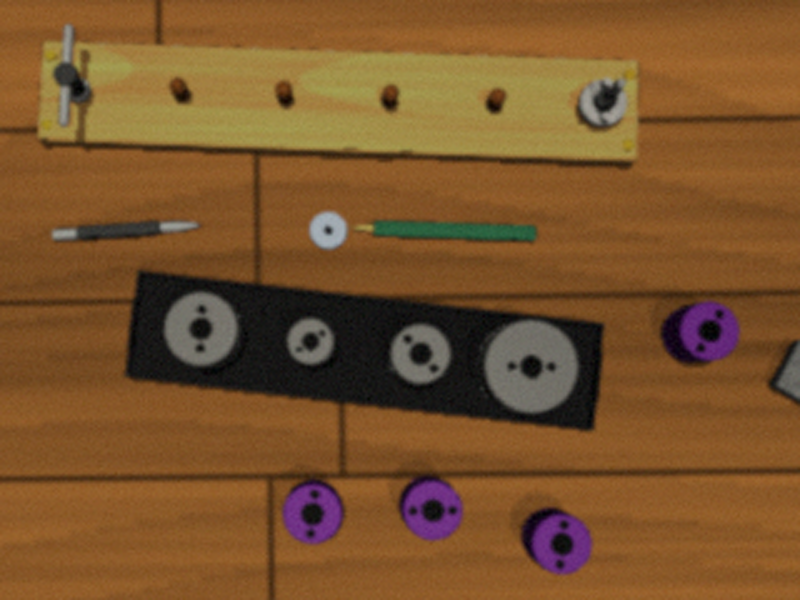

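```bash
cat >> h.py <<'E'
def fitrow(P,s=.076):
    P=np.array(P)[:,:2]; d=(P[-1]-P[0])
    k=np.arange(4)-1.5; v=(k@P)/(k@k); v*=s/np.linalg.norm(v); return P.mean(0)+np.outer(k,v), np.degrees(np.arctan2(-v[0],v[1]))%180
E
python3 - <<'E'
from h import *
u=lambda x,y:(195+x/2.5,100+y/2.5)
for pts,z in (([(200,328),(311,341),(420,353),(531,366)],.058),([(179,86),(283,88),(389,92),(495,95)],.046),([(181,97),(286,100),(391,104),(496,108)],.018)):
    P=[ray("top",u(*p),z) for p in pts]; F,y=fitrow(P); print(np.round(P,4)[:,:2].tolist(),"\n fit",F.round(4).tolist(),"yaw",y-180)
S=imaging.camera_model("scene")
for p in [(0.4835,.0703,.058),(0.4565,-.1554,.058),(.655,.086,.046),(.645,-.137,.046)]: print(proj("scene",p))
delta(.6,0,.231,-5)
m=imaging.camera_model("wrist");print(m, R(m["orientation"])[:,2])
E
```

```text
[[0.4849, 0.0703], [0.4749, -0.006], [0.4657, -0.0806], [0.4559, -0.1561]] 
 fit [[0.4848, 0.07], [0.4752, -0.0054], [0.4655, -0.0808], [0.4559, -0.1562]] yaw -7.284131287090105
[[0.6579, 0.0857], [0.6552, 0.0118], [0.651, -0.0631], [0.6476, -0.1378]] 
 fit [[0.6583, 0.088], [0.6547, 0.0121], [0.6511, -0.0638], [0.6475, -0.1397]] yaw -2.708191557097763
[[0.6575, 0.0879], [0.654, 0.0108], [0.6497, -0.066], [0.6454, -0.1425]] 
 fit [[0.6577, 0.0864], [0.6536, 0.0105], [0.6496, -0.0654], [0.6456, -0.1413]] yaw -3.0340676128254245
[375.39361339 215.69086371]
[242.6831399  220.99152794]
[415.37670401 279.95209051]
[262.29206584 293.79855757]
shift cm [-5.692e+01 -4.852e+01  3.000e-02] turn 76.56303578991606 eef [0.2135 0.6403 0.2312] q7 -0.08 axes x [-0.949  0.316 -0.   ]
{'vfov': 65.25309363985636, 'cx': 318.8558915745092, 'cy': 237.46039689349158, 'xyz': array([0.14601683, 0.66258456, 0.37248005]), 'orientation': array([0.11361315, 0.80320606, 0.57897546, 0.08209443])} [ 0.26343594 -0.08744822 -0.96070511]
```

Request:
{"fn": "drive_tool", "kwargs": {"series": [[0, 0, 0, 8.5, -1], [0, 0, 0, 8.5, -1], [0, 0, 0, 8.5, -1], [0, 0, 0, 8.5, -1], [0, 0, 0, 8.5, -1], [0, 0, 0, 8.5, -1], [0, 0, 0, 8.5, -1], [0, 0, 0, 8.5, -1]]}}

```text
t: 1.25
eef_pos: [0.2134, 0.6404, 0.2314]
tool_rot: [-0.0, 0.687, 0.727, 0.0]
contact_force: [-0.1, -0.4, -1.4]
gripper_width: 1.0
grasp_force: 0.0
```

Request:
{"fn": "drive_tool", "kwargs": {"series": [[0, 0, 0, 8.5, -1], [-4, 2.6, 0, 0, -1], [-4, 2.6, 0, 0, -1], [-4, 2.6, 0, 0, -1], [-4, 2.6, 0, 0, -1], [-4, 2.6, 0, 0, -1], [-4, 2.6, 0, 0, -1], [-4, 2.6, 0, 0, -1]]}}

```text
t: 2.05
eef_pos: [0.3714, 0.344, 0.2316]
tool_rot: [-0.0, 0.737, 0.676, 0.0]
contact_force: [-0.0, 0.1, 0.7]
gripper_width: 1.001
grasp_force: 0.0
```

Request:
{"fn": "drive_tool", "kwargs": {"series": [[-4, 2.6, 0, 0, -1], [-4, 2.6, 0, 0, -1], [-4, 2.6, 0, 0, -1], [-4, 2.6, 0, 0, -1], [-4, 2.6, 0, 0, -1], [-4, 2.6, 0, 0, -1], [-4, 2.6, 0, 0, -1], [-4, 2.6, 0, 0, -1]]}}

```text
t: 2.85
eef_pos: [0.5511, 0.0074, 0.2316]
tool_rot: [0.0, 0.737, 0.676, 0.001]
contact_force: [0.2, 0.3, 0.1]
gripper_width: 0.999
grasp_force: 0.0
```

Request:
{"fn": "drive_tool", "kwargs": {"series": [[0, 0, 0, 0, -1], [0, 0, 0, 0, -1]]}}

```text
t: 3.05
eef_pos: [0.5506, 0.0077, 0.2313]
tool_rot: [0.0, 0.738, 0.675, -0.0]
contact_force: [-0.4, 0.6, 0.3]
gripper_width: 0.997
grasp_force: 0.0
```

```bash
python3 - <<'E'
from h import *
m=imaging.camera_model("wrist"); im=imaging.read_camera("wrist"); cv2.imwrite("pics/w1.png",im[:,:,::-1]); print(m["xyz"],R(m["orientation"]).round(2).tolist())
for n,p in dict(s51=(.4848,.07,.058),s32=(.4752,-.0054,.058),s41=(.4655,-.0808,.058),s64=(.4559,-.1562,.058),p1=(.658,.087,.046),p2=(.654,.0113,.046),p3=(.6503,-.0646,.046),p4=(.6465,-.1405,.046)).items(): print(n,proj("wrist",p,m).round(1))
delta(.4752,-.0054,.16,-5)
E
```

```text
[0.55618063 0.07784257 0.37253259] [[1.0, -0.09, -0.02], [-0.09, -0.96, -0.28], [0.0, 0.28, -0.96]]
s51 [232.5 147.4]
s32 [234.8 236.8]
s41 [236.7 315.4]
s64 [238.5 385. ]
p1 [440.9 106.3]
p2 [436.2 197.4]
p3 [432.5 277.8]
p4 [429.  349.1]
shift cm [-2.13 -7.34  7.12] turn 0.04782073961007427 eef [0.5502 0.0094 0.2311] q7 -0.0 axes x [0.086 0.996 0.   ]
```

View pics/w1.png

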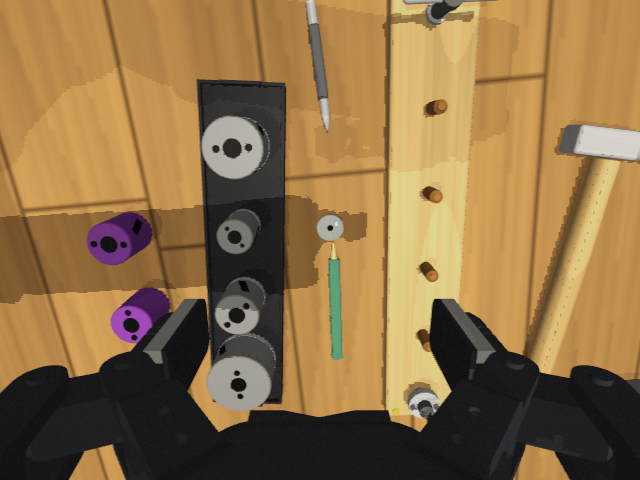

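The saws project onto their predicted pixels: 51 (232,148), 32 (235,236), 41 (236,315) and 64 (238,384). The peg tops agree with the fit too, and the purple cups at (109,245) and (131,325) stay out of it. I'll start with saw_32.

Request:
{"fn": "drive_tool", "kwargs": {"series": [[-0.7, -2.5, 3.3, 0, -1], [-0.7, -2.5, 3.3, 0, -1], [-0.7, -2.3, 3.4, 0, -1], [0, 0, 0, 0, -1], [0, 0, 0, 0, -1]], "squeeze": 50}}

```text
t: 3.6
eef_pos: [0.4752, -0.004, 0.1312]
tool_rot: [-0.001, 0.736, 0.677, -0.0]
contact_force: [-0.3, 0.0, -0.2]
gripper_width: 0.997
grasp_force: 0.0
```

```bash
python3 - <<'E'
from h import *
m=imaging.camera_model("wrist"); im=imaging.read_camera("wrist"); cv2.imwrite("pics/w2.png",im[:,:,::-1])
print(proj("wrist",(.4752,-.0054,.058),m)); delta(.4752,-.0054,.024,-5)
E
```

```text
[320.07173578 253.25638919]
shift cm [-0.15 -0.17 10.8 ] turn 0.19976247997843188 eef [ 0.4768 -0.0041  0.1321] q7 0.07 axes x [0.084 0.996 0.001]
```

View pics/w2.png

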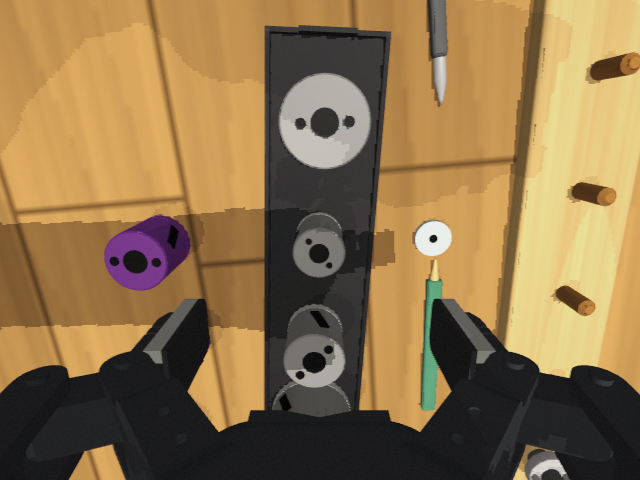

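The saw top at (319,253) sits where predicted and lies centred between the fingers. Descending and gripping.

Request:
{"fn": "drive_tool", "kwargs": {"series": [[-0.1, -0.1, 3.5, 0, -1], [0, 0, 3.5, 0, -1], [0, 0, 2.5, 0, -1], [0, 0, 1.2, 0, -1], [0, 0, 0, 0, 0], [0, 0, 0, 0, 1], [0, 0, 0, 0, 1], [0, 0, 0, 0, 1]]}}

```text
t: 4.45
eef_pos: [0.4759, -0.0063, 0.0256]
tool_rot: [0.001, 0.737, 0.676, 0.001]
contact_force: [-2.1, 0.1, 13.1]
gripper_width: 0.357
grasp_force: 48.3
```

Request:
{"fn": "drive_tool", "kwargs": {"series": [[0, 0, 0, 0, 1], [0, 0, 0, 0, 1], [0, 0, 0, 0, 1]]}}

```text
t: 4.75
eef_pos: [0.4759, -0.0063, 0.0256]
tool_rot: [0.001, 0.737, 0.676, 0.001]
contact_force: [-0.0, 1.3, 7.1]
gripper_width: 0.362
grasp_force: 48.8
```

Request:
{"fn": "drive_tool", "kwargs": {"series": [[0, 0, -1, 0, 1], [0, 0, -2.5, 0, 1], [0, 0, -3.5, 0, 1], [0, 0, -3, 0, 1], [-3, 4.5, 0, 0, 1], [-3, 4.5, 0, 0, 1], [-3, 4.5, 0, 0, 1], [-2.9, 4.6, 0, 0, 1]]}}

```text
t: 5.55
eef_pos: [0.6331, -0.1314, 0.1255]
tool_rot: [0.0, 0.737, 0.676, 0.0]
contact_force: [0.2, 1.0, -0.7]
gripper_width: 0.36
grasp_force: 49.7
```

Request:
{"fn": "drive_tool", "kwargs": {"series": [[0, 0, 0, 0, 1], [0, 0, 0, 0, 1]]}}

```text
t: 5.75
eef_pos: [0.6319, -0.1316, 0.1247]
tool_rot: [0.0, 0.737, 0.675, -0.0]
contact_force: [0.5, 1.0, -1.8]
gripper_width: 0.358
grasp_force: 49.9
```

```bash
python3 - <<'E'
from h import *
m=imaging.camera_model("wrist"); im=imaging.read_camera("wrist"); cv2.imwrite("pics/w3.png",im[:,:,::-1])
for p in [(.6465,-.1405,.046),(.6503,-.0646,.046),(.658,.087,.046)]: print(proj("wrist",p,m))
delta(.6465,-.1405,.032,-5)
E
```

```text
[344.55399309 259.790137  ]
[342.04326154 132.89555959]
[ 335.40128693 -215.0751989 ]
shift cm [-0.89  1.63  9.25] turn 0.03431975877666105 eef [ 0.6311 -0.1303  0.1245] q7 0.36 axes x [0.087 0.996 0.   ]
```

View pics/w3.png

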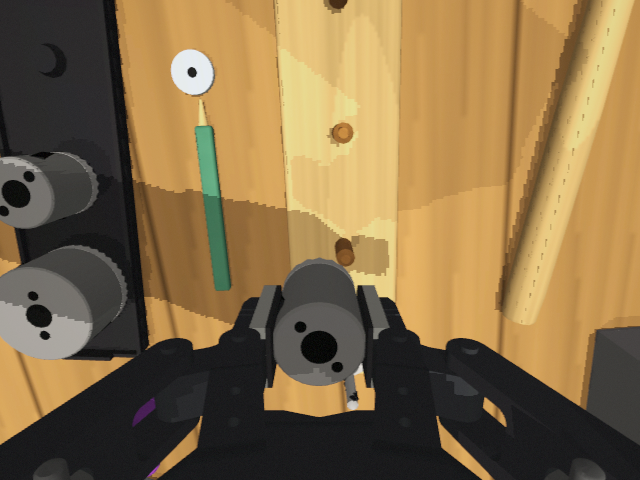

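The saw is held upright and pegs at (344,257) and (343,132) match the prediction. The previous moves were capped at 5 cm, so I'll correct for the shortfall.

Request:
{"fn": "drive_tool", "kwargs": {"series": [[-0.9, 1.6, 0, 0, 1], [0, 0, 3, 0, 1], [0, 0, 3, 0, 1], [0, 0, 2, 0, 1], [0, 0, 0.9, 0, 1], [0, 0, 0.3, 0, 1], [0, 0, 0, 0, 1], [0, 0, 0, 0, 1]]}}

```text
t: 6.6
eef_pos: [0.6477, -0.1407, 0.0337]
tool_rot: [0.001, 0.737, 0.676, 0.001]
contact_force: [-0.4, -0.5, -0.7]
gripper_width: 0.358
grasp_force: 50.0
```

Request:
{"fn": "drive_tool", "kwargs": {"series": [[0, 0, 0.1, 0, 1], [0, 0, 0.1, 0, 1], [0, 0, 0, 0, 1], [0, 0, 0, 0, 1]]}}

```text
t: 7.0
eef_pos: [0.6476, -0.1409, 0.0317]
tool_rot: [0.0, 0.737, 0.676, 0.001]
contact_force: [-1.8, 2.0, 7.5]
gripper_width: 0.359
grasp_force: 50.7
```

Contact with the plank at TCP z = 0.0317, as expected. Releasing and moving to saw_41.

Request:
{"fn": "drive_tool", "kwargs": {"series": [[0, 0, 0, 0, 0.2], [0, 0, 0, 0, -0.2], [0, 0, 0, 0, -1], [0, 0, 0, 0, -1], [0, 0, 0, 0, -1], [0, 0, -2, 0, -1], [0, 0, -4, 0, -1], [0, 0, -4, 0, -1]]}}

```text
t: 7.8
eef_pos: [0.6462, -0.1407, 0.1306]
tool_rot: [-0.001, 0.737, 0.676, -0.001]
contact_force: [0.7, -0.1, 0.0]
gripper_width: 1.001
grasp_force: 0.0
```

Request:
{"fn": "drive_tool", "kwargs": {"series": [[1.1, -4.4, 0, 0, -1], [1.1, -4.4, 0, 0, -1], [1.1, -4.4, 0, 0, -1], [1.1, -4.4, 0, 0, -1], [0, 0, 0, 0, -1], [0, 0, 0, 0, -1]]}}

```text
t: 8.4
eef_pos: [0.4749, -0.0812, 0.1306]
tool_rot: [-0.0, 0.737, 0.676, 0.0]
contact_force: [0.1, -0.0, 0.5]
gripper_width: 0.996
grasp_force: 0.0
```

```bash
python3 - <<'E'
from h import *
delta(.4655,-.0808,.024,-5)
E
```

```text
shift cm [-0.05 -0.95 10.66] turn 0.0971423876607247 eef [ 0.4749 -0.0812  0.1306] q7 0.26 axes x [0.085 0.996 0.001]
```

Request:
{"fn": "drive_tool", "kwargs": {"series": [[0, -0.9, 3.5, 0, -1], [0, 0, 3.5, 0, -1], [0, 0, 2.5, 0, -1], [0, 0, 1.2, 0, -1], [0, 0, 0, 0, 0], [0, 0, 0, 0, 1], [0, 0, 0, 0, 1], [0, 0, 0, 0, 1]]}}

```text
t: 9.2
eef_pos: [0.4676, -0.0812, 0.0246]
tool_rot: [0.001, 0.737, 0.676, 0.001]
contact_force: [-0.9, -0.6, 2.7]
gripper_width: 0.465
grasp_force: 49.9
```

Request:
{"fn": "drive_tool", "kwargs": {"series": [[0, 0, 0, 0, 1], [0, 0, 0, 0, 1], [0, 0, 0, 0, 1]]}}

```text
t: 9.5
eef_pos: [0.4675, -0.0811, 0.0246]
tool_rot: [0.001, 0.737, 0.676, 0.001]
contact_force: [-1.7, -0.1, 6.0]
gripper_width: 0.471
grasp_force: 50.0
```

Opening is 40 mm, so this is saw_41. Carrying it to peg (0.650, −0.065).

Request:
{"fn": "drive_tool", "kwargs": {"series": [[0, 0, -1, 0, 1], [0, 0, -2.5, 0, 1], [0, 0, -3.5, 0, 1], [0, 0, -3, 0, 1], [0.8, 4.5, 0, 0, 1], [0.8, 4.5, 0, 0, 1], [0.8, 4.5, 0, 0, 1], [0.8, 4.5, 0, 0, 1]]}}

```text
t: 10.3
eef_pos: [0.6501, -0.0638, 0.1245]
tool_rot: [0.0, 0.737, 0.676, 0.0]
contact_force: [0.7, -0.7, -1.2]
gripper_width: 0.469
grasp_force: 50.8
```

Request:
{"fn": "drive_tool", "kwargs": {"series": [[0, 0, 0, 0, 1], [0, 0, 0, 0, 1]]}}

```text
t: 10.5
eef_pos: [0.6488, -0.0643, 0.1235]
tool_rot: [0.0, 0.737, 0.676, -0.0]
contact_force: [-0.2, -0.6, -2.2]
gripper_width: 0.465
grasp_force: 51.1
```

```bash
python3 - <<'E'
from h import *
delta(.6503,-.0646,.0306,-5)
E
```

```text
shift cm [-0.01  0.15  9.29] turn 0.11349760282580235 eef [ 0.6488 -0.0643  0.1235] q7 0.26 axes x [ 0.085  0.996 -0.001]
```

Request:
{"fn": "drive_tool", "kwargs": {"series": [[0, 0.1, 3, 0, 1], [0, 0, 3, 0, 1], [0, 0, 2, 0, 1], [0, 0, 0.9, 0, 1], [0, 0, 0.2, 0, 1], [0, 0, 0.1, 0, 1], [0, 0, 0.1, 0, 1], [0, 0, 0, 0, 1]]}}

```text
t: 11.3
eef_pos: [0.6501, -0.0647, 0.0313]
tool_rot: [0.0, 0.737, 0.676, 0.001]
contact_force: [0.2, -0.1, -0.7]
gripper_width: 0.473
grasp_force: 51.1
```

Request:
{"fn": "drive_tool", "kwargs": {"series": [[0, 0, 0, 0, 1]]}}

```text
t: 11.4
eef_pos: [0.6499, -0.0647, 0.031]
tool_rot: [0.0, 0.737, 0.676, 0.0]
contact_force: [-0.3, -0.3, -1.8]
gripper_width: 0.466
grasp_force: 51.1
```

Request:
{"fn": "drive_tool", "kwargs": {"series": [[0, 0, 0.1, 0, 1], [0, 0, 0, 0, 1], [0, 0, 0, 0, 1]]}}

```text
t: 11.7
eef_pos: [0.65, -0.0647, 0.0307]
tool_rot: [0.0, 0.737, 0.676, 0.001]
contact_force: [-3.1, 1.6, 7.7]
gripper_width: 0.468
grasp_force: 52.0
```

Request:
{"fn": "drive_tool", "kwargs": {"series": [[0, 0, 0, 0, 0.1], [0, 0, 0, 0, -0.2], [0, 0, 0, 0, -1], [0, 0, 0, 0, -1], [0, 0, 0, 0, -1], [0, 0, -2, 0, -1], [0, 0, -4, 0, -1], [0, 0, -4, 0, -1]]}}

```text
t: 12.5
eef_pos: [0.6487, -0.0647, 0.1296]
tool_rot: [-0.001, 0.737, 0.676, -0.001]
contact_force: [0.1, -0.0, -0.3]
gripper_width: 0.999
grasp_force: 0.0
```

Request:
{"fn": "drive_tool", "kwargs": {"series": [[2.4, -3.5, 0, 0, -1], [2.4, -3.5, 0, 0, -1], [2.4, -3.5, 0, 0, -1], [2.4, -3.5, 0, 0, -1], [2.4, -3.5, 0, 0, -1], [0, 0, 0, 0, -1], [0, 0, 0, 0, -1]]}}

```text
t: 13.2
eef_pos: [0.4852, 0.0709, 0.1295]
tool_rot: [-0.0, 0.736, 0.677, 0.0]
contact_force: [1.0, -0.9, -0.5]
gripper_width: 0.998
grasp_force: 0.0
```

```bash
python3 - <<'E'
from h import *
delta(.4848,.07,.023,-5)
E
```

```text
shift cm [-0.1  -0.04 10.65] turn 0.18933155814195857 eef [0.4852 0.0709 0.1295] q7 -0.04 axes x [0.084 0.996 0.001]
```

Request:
{"fn": "drive_tool", "kwargs": {"series": [[-0.1, -0.1, 3.5, 0, -1], [0, 0, 3.5, 0, -1], [0, 0, 2.5, 0, -1], [0, 0, 1.2, 0, -1], [0, 0, 0, 0, 0], [0, 0, 0, 0, 1], [0, 0, 0, 0, 1], [0, 0, 0, 0, 1]]}}

```text
t: 14.0
eef_pos: [0.4856, 0.0689, 0.0236]
tool_rot: [0.001, 0.737, 0.676, 0.001]
contact_force: [0.2, -1.4, 4.8]
gripper_width: 0.587
grasp_force: 52.3
```

Request:
{"fn": "drive_tool", "kwargs": {"series": [[0, 0, 0, 0, 1], [0, 0, 0, 0, 1], [0, 0, 0, 0, 1]]}}

```text
t: 14.3
eef_pos: [0.4856, 0.0689, 0.0236]
tool_rot: [0.001, 0.737, 0.676, 0.001]
contact_force: [-0.9, -2.0, 7.5]
gripper_width: 0.583
grasp_force: 52.6
```

Request:
{"fn": "drive_tool", "kwargs": {"series": [[0, 0, -1, 0, 1], [0, 0, -2.5, 0, 1], [0, 0, -3.5, 0, 1], [0, 0, -3, 0, 1], [-1.1, 4.3, 0, 0, 1], [-1.1, 4.3, 0, 0, 1], [-1.1, 4.3, 0, 0, 1], [-1.1, 4.3, 0, 0, 1]]}}

```text
t: 15.1
eef_pos: [0.6533, 0.0106, 0.1232]
tool_rot: [-0.0, 0.737, 0.676, 0.0]
contact_force: [0.2, -0.1, -1.2]
gripper_width: 0.579
grasp_force: 52.3
```

Request:
{"fn": "drive_tool", "kwargs": {"series": [[0, 0, 0, 0, 1], [0, 0, 0, 0, 1]]}}

```text
t: 15.3
eef_pos: [0.652, 0.0099, 0.1224]
tool_rot: [0.0, 0.737, 0.676, -0.0]
contact_force: [-0.5, -0.1, -0.6]
gripper_width: 0.587
grasp_force: 52.5
```

```bash
python3 - <<'E'
from h import *
delta(.654,.0108,.0296,-5)
E
```

```text
shift cm [0.11 0.2  9.28] turn 0.014262862386502206 eef [0.652  0.0099 0.1224] q7 0.16 axes x [ 0.087  0.996 -0.001]
```

Request:
{"fn": "drive_tool", "kwargs": {"series": [[0.1, 0.1, 3, 0, 1], [0, 0, 3, 0, 1], [0, 0, 2, 0, 1], [0, 0, 0.9, 0, 1], [0, 0, 0.2, 0, 1], [0, 0, 0.1, 0, 1], [0, 0, 0.1, 0, 1], [0, 0, 0, 0, 1]]}}

```text
t: 16.1
eef_pos: [0.6536, 0.0114, 0.0303]
tool_rot: [0.0, 0.737, 0.676, 0.001]
contact_force: [-0.3, 0.8, -2.0]
gripper_width: 0.581
grasp_force: 52.6
```

Request:
{"fn": "drive_tool", "kwargs": {"series": [[0, 0, 0.1, 0, 1], [0, 0, 0, 0, 1], [0, 0, 0, 0, 1]]}}

```text
t: 16.4
eef_pos: [0.6537, 0.0113, 0.0297]
tool_rot: [0.0, 0.737, 0.676, 0.001]
contact_force: [-2.8, 1.1, 6.5]
gripper_width: 0.585
grasp_force: 53.3
```

Request:
{"fn": "drive_tool", "kwargs": {"series": [[0, 0, 0, 0, 0], [0, 0, 0, 0, -0.4], [0, 0, 0, 0, -1], [0, 0, 0, 0, -1], [0, 0, 0, 0, -1], [0, 0, -2, 0, -1], [0, 0, -4, 0, -1], [0, 0, -4, 0, -1]]}}

```text
t: 17.2
eef_pos: [0.6523, 0.0112, 0.1286]
tool_rot: [-0.001, 0.737, 0.676, -0.001]
contact_force: [0.7, 0.3, 1.0]
gripper_width: 1.0
grasp_force: 0.0
```

Request:
{"fn": "drive_tool", "kwargs": {"series": [[-3.1, -3, 0, 0, -1], [-3.1, -3, 0, 0, -1], [-3.1, -3, 0, 0, -1], [-3.1, -3, 0, 0, -1], [-3.1, -3, 0, 0, -1], [-3.1, -3, 0, 0, -1], [0, 0, 0, 0, -1], [0, 0, 0, 0, -1]]}}

```text
t: 18.0
eef_pos: [0.4574, -0.159, 0.1286]
tool_rot: [0.0, 0.738, 0.675, 0.0]
contact_force: [-0.2, -0.4, -1.3]
gripper_width: 0.998
grasp_force: 0.0
```

```bash
python3 - <<'E'
from h import *
m=imaging.camera_model("wrist"); im=imaging.read_camera("wrist"); cv2.imwrite("pics/w4.png",im[:,:,::-1])
print(proj("wrist",(.4559,-.1562,.058),m))
delta(.4559,-.1562,.021,-5)
E
```

```text
[316.7910915  248.18570243]
shift cm [ 0.17 -0.28 10.75] turn 0.058023648267607086 eef [ 0.4584 -0.1582  0.1285] q7 0.45 axes x [0.086 0.996 0.   ]
```

View pics/w4.png

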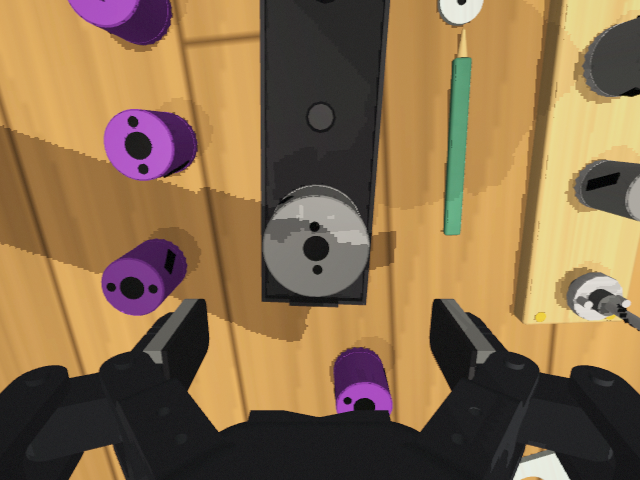

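Saw_64's centre is at (316,248), matching the prediction. The purple cups at (132,288) and (363,405) are clear of the fingers.

Request:
{"fn": "drive_tool", "kwargs": {"series": [[0.2, -0.2, 3.5, 0, -1], [0, 0, 3.5, 0, -1], [0, 0, 2.5, 0, -1], [0, 0, 1.2, 0, -1], [0, 0, 0, 0, -1], [0, 0, 0, 0, 0], [0, 0, 0, 0, 1], [0, 0, 0, 0, 1]]}}

```text
t: 18.85
eef_pos: [0.4571, -0.1564, 0.0226]
tool_rot: [0.001, 0.737, 0.676, 0.001]
contact_force: [-0.0, 0.9, 6.6]
gripper_width: 0.737
grasp_force: 55.0
```

Request:
{"fn": "drive_tool", "kwargs": {"series": [[0, 0, 0, 0, 1], [0, 0, 0, 0, 1], [0, 0, 0, 0, 1]]}}

```text
t: 19.15
eef_pos: [0.4571, -0.1564, 0.0226]
tool_rot: [0.001, 0.737, 0.676, 0.001]
contact_force: [-0.1, 0.1, 7.9]
gripper_width: 0.734
grasp_force: 55.2
```

Request:
{"fn": "drive_tool", "kwargs": {"series": [[0, 0, -1, 0, 1], [0, 0, -2.5, 0, 1], [0, 0, -3.5, 0, 1], [0, 0, -3, 0, 1], [0, 0, 0, 0, 1]]}}

```text
t: 19.65
eef_pos: [0.4582, -0.1571, 0.1251]
tool_rot: [0.003, 0.737, 0.676, 0.002]
contact_force: [1.2, 0.4, -1.2]
gripper_width: 0.734
grasp_force: 55.7
```

Request:
{"fn": "drive_tool", "kwargs": {"series": [[3.25, 2.25, 0, 0, 1], [3.25, 2.25, 0, 0, 1], [3.25, 2.25, 0, 0, 1], [3.25, 2.25, 0, 0, 1], [3.25, 2.25, 0, 0, 1], [3.25, 2.25, 0, 0, 1], [3.25, 2.25, 0, 0, 1], [3.25, 2.25, 0, 0, 1]]}}

```text
t: 20.45
eef_pos: [0.6577, 0.0888, 0.1204]
tool_rot: [-0.0, 0.737, 0.676, -0.001]
contact_force: [0.7, -0.9, -1.7]
gripper_width: 0.734
grasp_force: 55.6
```

Request:
{"fn": "drive_tool", "kwargs": {"series": [[0, 0, 0, 0, 1], [0, 0, 0, 0, 1]]}}

```text
t: 20.65
eef_pos: [0.657, 0.0882, 0.1201]
tool_rot: [-0.0, 0.736, 0.677, -0.001]
contact_force: [-0.6, -0.7, -1.4]
gripper_width: 0.737
grasp_force: 55.7
```

```bash
python3 - <<'E'
from h import *
delta(.658,.087,.0286,-5)
E
```

```text
shift cm [-0.11  0.12  9.15] turn 0.1873015995142424 eef [0.657  0.0882 0.1201] q7 0.05 axes x [ 0.084  0.996 -0.001]
```

Request:
{"fn": "drive_tool", "kwargs": {"series": [[-0.1, 0.1, 3, 0, 1], [0, 0, 3, 0, 1], [0, 0, 2, 0, 1], [0, 0, 0.8, 0, 1], [0, 0, 0.2, 0, 1], [0, 0, 0.1, 0, 1], [0, 0, 0, 0, 1], [0, 0, 0, 0, 1]]}}

```text
t: 21.45
eef_pos: [0.6592, 0.0862, 0.0314]
tool_rot: [0.0, 0.737, 0.676, 0.001]
contact_force: [0.5, -0.1, -2.5]
gripper_width: 0.734
grasp_force: 55.7
```

Request:
{"fn": "drive_tool", "kwargs": {"series": [[0, 0, 0.1, 0, 1], [0, 0, 0, 0, 1], [0, 0, 0, 0, 1]]}}

```text
t: 21.75
eef_pos: [0.6586, 0.0862, 0.0294]
tool_rot: [0.0, 0.737, 0.676, 0.0]
contact_force: [0.1, -0.0, -2.2]
gripper_width: 0.735
grasp_force: 55.7
```

Request:
{"fn": "drive_tool", "kwargs": {"series": [[0, 0, 0.1, 0, 1], [0, 0, 0, 0, 1], [0, 0, 0, 0, 1]]}}

```text
t: 22.05
eef_pos: [0.6587, 0.0862, 0.0288]
tool_rot: [-0.0, 0.737, 0.676, 0.0]
contact_force: [-1.6, -0.3, 5.1]
gripper_width: 0.738
grasp_force: 56.2
```

Contact again at the expected height. Releasing, lifting and backing off toward the robot, then checking.

Request:
{"fn": "drive_tool", "kwargs": {"series": [[0, 0, 0, 0, -0.6], [0, 0, 0, 0, -1], [0, 0, 0, 0, -1], [0, 0, 0, 0, -1], [0, 0, -2, 0, -1], [0, 0, -4, 0, -1], [0, 0, -5, 0, -1], [0, 0, -5, 0, -1]]}}

```text
t: 22.85
eef_pos: [0.658, 0.086, 0.1896]
tool_rot: [-0.0, 0.737, 0.676, -0.001]
contact_force: [1.5, 0.8, -0.1]
gripper_width: 1.001
grasp_force: 0.0
```

Request:
{"fn": "drive_tool", "kwargs": {"series": [[0, -4.5, 0, 0, -1], [0, -4.5, 0, 0, -1], [4.5, 0, 0, 0, -1], [4.5, 0, 0, 0, -1], [4.5, 0, 0, 0, -1], [4.5, 0, 0, 0, -1], [0, 0, 0, 0, -1], [0, 0, 0, 0, -1]]}}

```text
t: 23.65
eef_pos: [0.5839, 0.2746, 0.1878]
tool_rot: [0.0, 0.736, 0.677, -0.0]
contact_force: [-0.6, -1.1, -0.1]
gripper_width: 1.0
grasp_force: 0.0
```

```bash
python3 - <<'E'
from h import *
ims=[imaging.read_camera("top")[100:240,200:460],imaging.read_camera("scene")[230:370,170:510]]
for i,im in enumerate(ims): cv2.imwrite(f"pics/end{i}.png",cv2.resize(im[:,:,::-1],None,fx=2.35,fy=2.35,interpolation=cv2.INTER_CUBIC))
im=imaging.read_camera("top")
for d in imaging.cut_out("saw_32","top"):
    c,r=cv2.minEnclosingCircle(np.argwhere(d["mask"])[:,::-1].astype(np.float32)); print(np.round(c,1),round(r,1),ray("top",c,.064).round(4))
for p in [(.658,.087),(.654,.0113),(.6503,-.0646),(.6465,-.1405)]: print(proj("top",p+(.064,)).round(1))
E
```

```text
[319.5 304.5] 12.7 [ 0.3597 -0.0048  0.064 ]
[266.6 133.8] 21.6 [0.6539 0.0832 0.064 ]
[350.5 137.5] 14.6 [ 0.6449 -0.0619  0.064 ]
[475.  233.3] 15.4 [ 0.4763 -0.2696  0.064 ]
[365.6 303.4] 13.5 [ 0.3607 -0.0824  0.064 ]
[307.5 136. ] 17.4 [0.6488 0.0124 0.064 ]
[417.5 316. ] 14.7 [ 0.3389 -0.1689  0.064 ]
[264.5 131.5]
[308.1 133.1]
[352.  134.4]
[396.1 135.8]
```

View pics/end0.png

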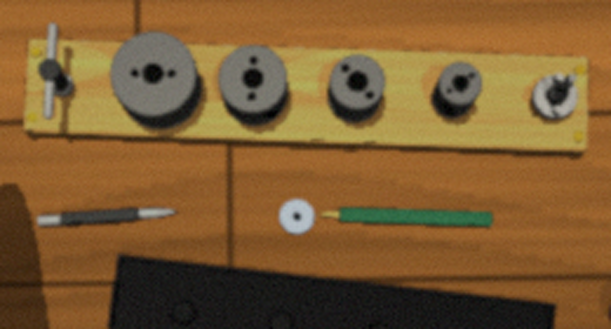

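View pics/end1.png

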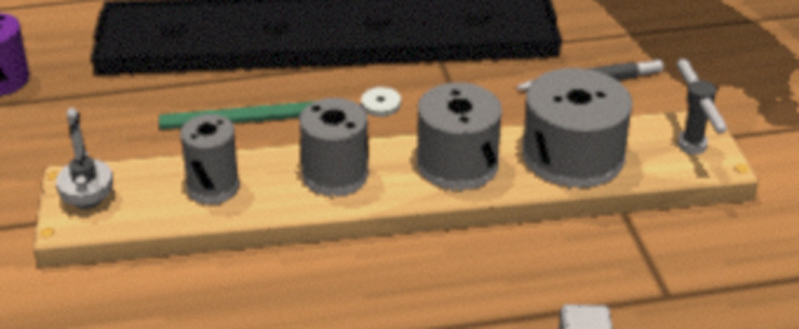

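In the top crop the saw tops map back to full-image pixels (264.7,131), (307.7,133), (351.9,134.5) and (395.7,135.3). Each is within 0.5 px of its predicted position. The scene view shows all four flat and upright, in order from the arbor: 32, 41, 51, 64.

```bash
python3 -c "
from station import hand_in
print(hand_in())"
```

```text
the job is handed in; nothing more can be done
None
```

All four hole saws are on their pegs, in order 32, 41, 51 and 64 mm from the arbor to the chuck key, set down flat and released; the final camera check showed each centred within about 1 mm, and the job is handed in.

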